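# Prime the bench hand pump and shut its valve

### The arm

A 6-joint arm with a two-finger parallel gripper is mounted at the origin on the work surface. World frame = base frame: x ahead of the robot, y to its left, z up, the work surface at z = 0. Lengths are in m, angles in rad, forces in N, time in s.
With the tool pointing down it reaches from about 0.35 to 0.775 m from the base axis. Payload 5.5 kg.
Tool frame: the origin (TCP) lies at the very end of the fingers, on their centre line; the grasp point (between the pads) lies 19 mm behind it; z points along the fingers, y is the line along which they close (so a half turn about z gives the same grasp; the last joint's range is limited). The gripper opens to 85 mm and grips with 20 to 120 N. Pads are 22 mm wide; open, the fingers measure 114 mm over their backs; the gripper's body (76 mm by 85 mm) begins 54 mm behind the grasp point. The pads swing forward as they close: fully open they stand 13 mm farther back than shut.
Start: joints at [-0.14, 0.313, 0.046, 1.304, 0, 1.431], TCP at [0.575, -0, 0.231] pointing down, gripper open.
Joint ranges: [-2.76, 2.76], [-0.86, 1.69], [-1.03, 1.26], [-2.2, 2.34], [-1.47, 1.5], [-3.14, 3.14]. Speed limits (rad/s): [2.57, 2.57, 3.14, 3.14, 3.14, 3.14].

### API

Orientations are given as a unit quaternion [x, y, z, w].
In Python, from bench import robot gives the robot as it stands. The module is installed in compiled form; this text tells all that it offers.
- The arm moves only by the tool step_arm, never from a script. Its argument "series" is a list of rows, each a list of 5 numbers: the closure, from 0 (fully open) to 1 (shut), then the shift along the tool's x, y, z in units of 50 mm (1.0 is 50 mm), then the turn about the tool's z in units of 5 degrees (1.0 is 5 degrees). In form: [[fingers, x, y, z, roll], ...]. A call has 1 to 10 rows; each row is the pose to reach, as a shift and turn from the pose commanded when the call began, along the tool's axes at that moment; what a row does not reach only later rows make up. A row lasts 1/10 s, in which the tool goes at most 50 mm and 8.59 degrees, less where a joint would pass 70% of its speed; a pose out of reach is approached as far as the arm can. A call with a gripper value outside its range is refused whole. The fingers move at their own pace and stop on an object; "force" is the grip in N (left out, the last holds). Time passes only in rows, so rows that repeat a pose let the fingers close. It gives the time, the measured TCP pose, the force, the opening and the grip force at its end, in the units of the state.
- robot.read_state(): the state, without advancing time (a new reading comes with each control period).
- robot.get_image(name): name is "scene" or "side" or "wrist"; returns a dict with "image" (400x640x3 uint8, red, green, blue), "mtx" (3x3 intrinsics, pixels), "pose" (4x4, takes a point from camera to world coordinates). Camera axes: x right, y down, z forward; pixel columns grow to the right and rows downward; lengths in m; the calibration is good to about 2 mm. A picture is of the moment at which its call begins. There is no depth.
- robot.close_job(): hands the job in; it is judged then, once.
The state is a dict: "time": time; "joint_pos": joint angles; "qvel": joint speeds; "joint_torque": joint torques, N m; "tcp_pos": TCP position; "tool_rot": TCP orientation; "wrist_force": force on the tool from outside, world axes, zero at the start; "moment": the same for the moment, N m; "grip_width": opening from 0.0 (shut) to 1.0 (fully open); "gripper_force": force on a finger pad.
Only numpy, scipy, OpenCV 4.12 (cv2) and the standard library are available. Lean on these libraries where they do the work, as an engineer would, in place of code of your own. Each camera call takes 0.05 s, during which the arm holds its last target. There are 200 camera calls.

### The job

Pump the black spring plunger of the blue hand pump with your fingertips, pressing it right down and letting it spring all the way back up each time, until the red indicator pin stands fully out and its green band shows. Only then push the yellow valve lever all the way over to its other side with a finger. Never touch the indicator pin, and leave everything else on the bench where it stands.

Things in the scene. Friction and masses are not known exactly. Their poses are not given: they have to be found in the camera images.
- pump: blue hand pump, bolted down: foot plate 130 x 180 x 8 mm, housing 90 x 150 mm, 80 mm tall. Origin: centre of the underside; z up, y from the pin towards the plunger. The plunger axis is upright at y = +38 mm, the pin axis upright at y = -38 mm, both at x = 0. It may stand left or right of the valve.
- plunger (a joint): travel of the black plunger, m: 0 at rest (up), 0.017 pressed right down (hard stop). A spring pushes it up: about 3.5 N at rest, 8.5 N pressed down, plus up to 2 N when pressed fast. It takes about 0.3 s to come back up.
- plunger_top (a point): centre of the flat top of the plunger's black mushroom head (44 mm across, flat part 36 mm across); 140 mm above the bench at rest. It moves with the plunger.
- pin (a joint): height of the red indicator pin's top above its brass collar, m: 0 flush, 0.040 fully out. A ratchet inside lifts the pin by 10 mm in steps as the plunger comes back up: one step for each stroke of 13 mm or more (a first stroke may gain more or less than one step), later strokes under 10 mm gain nothing. The pin starts at 0 to 20 mm, so two to four strokes are needed. It stays where it is between strokes, and further strokes past fully out do nothing.
- pin_top (a point): centre of the top of the indicator pin (16 mm across, red; its lowest 8 mm, green, come out of the collar only when it is fully out); 84 mm above the bench when flush, 124 mm when fully out
- valve: brass valve block on a 120 x 90 x 8 mm foot plate, bolted down, 40 mm tall with a 70 x 50 x 25 mm grey lever base on top. Origin: centre of the underside; z up; x is the direction in which the lever has to be pushed. The lever's pivot is 62 mm above the bench at x = y = 0, its axis along y.
- lever (a joint): angle of the valve lever, rad: 0 to 0.1 at the start, leaning 0.5 rad to the block's -x at 0; 0.5 upright; 1.0 fully over, leaning to +x (hard stop). Stiff: it stays where it is left; under 2 N at the ball moves it.
- lever_tip (a point): centre of the yellow ball (26 mm across) at the end of the 10 mm thick steel lever, 80 mm from the pivot; about 132 mm above the bench at both ends of its swing, 142 mm upright
- tin: bystander, to be left alone: closed aluminium sample tin, 48 mm across, 50 mm tall, standing between pump and valve. Origin: middle of its underside
- core: bystander, to be left alone: pale cylindrical core sample, 54 mm across, 110 mm tall. Origin: middle of its underside
- cup: bystander, to be left alone: open steel cup, 70 mm across, 80 mm tall. Origin: middle of its underside
- bottle: bystander, to be left alone: white squeeze bottle with blue cap, 52 mm across, 130 mm tall. Origin: middle of its underside
- weight: bystander, to be left alone: brass weight, 44 mm across, 45 mm tall. Origin: middle of its underside
- mould: bystander, to be left alone: steel ring mould, 76 mm across, 30 mm tall. Origin: middle of its underside
- spatula: bystander, to be left alone: spatula, 180 mm long, lying flat. Origin: underside of the tool
Not all that is in view belongs to the job. What is shaped like the valve but orange is not meant. What is shaped like the pump but turquoise is not meant.

How it is judged:
On the way, in this order (a step that is already met when the one before it is completed fails the run):
1. the plunger is pressed down (value of joint plunger above 0.01 m).
2. the indicator pin is fully out and the plunger is back up, the lever still unmoved (value of joint pin above 0.0375 m and value of joint plunger below 0.003 m and value of joint lever below 0.3 rad), for 0.2 s.
3. the lever is pushed over (value of joint lever above 0.88 rad), for 0.2 s.
At the end, for the whole second after the job is handed in: Pin at least 37.5 mm out (fully out is 40), plunger within 3 mm of its rest at the top, lever at 0.88 rad or more (1.0 is the stop) and lever at rest (value of joint pin above 0.0375 m and value of joint plunger below 0.003 m and value of joint lever above 0.88 rad and velocity of joint lever below 0.1 rad/s); the robot touches nothing.
It fails at once if the robot touches the indicator pin (contact force between any of the fingers, the arm and pin above 0.5 N).
It fails at once if the lever is moved before the pin is fully out (value of joint lever above 0.3 rad and value of joint pin below 0.0375 m).
It fails at once if a bystander is shifted by more than 20 mm, lifted or tipped (distance of any of tin, core, cup, bottle, weight, mould, spatula from where it was at the start of the episode above 0.02 m or angle between any of tin, core, cup, bottle, weight, mould, spatula's own z axis and vertical above 0.35 rad).
It also fails if it takes over 51 s, if anything falls off the work surface, if the arm or the gripper's body presses on something with over 40 N, if the wrist force passes 120 N, or if a joint passes its speed limit or range.

## Working session

There is one attempt and no reset: what is moved stays moved. The work goes in short steps, Python scripts to look and compute and a tool call to move; the robot and the scene stay as the last step left them, time stands still between calls to the robot, and variables do not carry over. Pictures are saved under pics/ and viewed, at most 10 in all, crops included, and the job is handed in when it is done.

Besides the shell and the picture viewer there is one more tool, called after ">>>" by a JSON object that holds its "api" and its "payload", one argument or row to a line. step_arm: Moves the arm, as the interface text tells. Its arguments: {"type":"object","properties":{"series":{"type":"array","items":{"type":"array","items":{"type":"number"}}},"force":{"type":"number"}},"required":["series"]}

```bash
mkdir -p pics
cat > h.py <<'E'
import numpy as np, cv2
from bench import robot
def grab(n,f=None):
    d=robot.get_image(n)
    if f: cv2.imwrite('pics/'+f,d['image'][:,:,::-1])
    return d
def ray(d,u,v):
    r=np.linalg.inv(d['mtx'])@[u,v,1]; P=np.array(d['pose']); return P[:3,3],P[:3,:3]@r
def onz(d,u,v,z):
    o,r=ray(d,u,v); return o+r*(z-o[2])/r[2]
def proj(d,p):
    P=np.array(d['pose']); c=P[:3,:3].T@(np.array(p)-P[:3,3]); q=d['mtx']@c; return q[:2]/q[2]
def tri(d1,p1,d2,p2):
    o1,r1=ray(d1,*p1);o2,r2=ray(d2,*p2)
    A=np.c_[r1,-r2]; s=np.linalg.lstsq(A,o2-o1,rcond=None)[0]
    a,b=o1+s[0]*r1,o2+s[1]*r2; return (a+b)/2,np.linalg.norm(a-b)
E
python3 - <<'E'
from h import *
a=grab('scene','s1.png');b=grab('side','d1.png')
print(np.array(a['pose']).round(2),np.array(b['pose']).round(2)); s=robot.read_state(); print(s['time'],s['tool_rot'])
E
```

```text
[[-0.56  0.48 -0.68  1.33]
 [ 0.83  0.32 -0.46  0.55]
 [-0.   -0.82 -0.58  0.77]
 [ 0.    0.    0.    1.  ]] [[ 0.68 -0.48  0.55 -0.04]
 [-0.73 -0.44  0.52 -0.54]
 [-0.01 -0.76 -0.66  0.81]
 [ 0.    0.    0.    1.  ]]
0.1 [ 7.07122654e-01  7.07090471e-01 -4.71570696e-04 -6.28629132e-04]
```

View pics/s1.png

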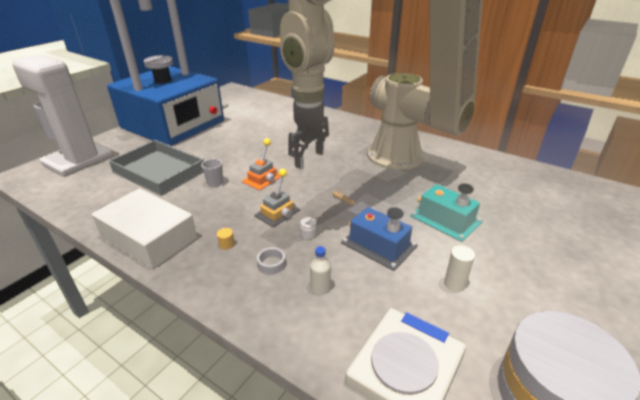

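View pics/d1.png

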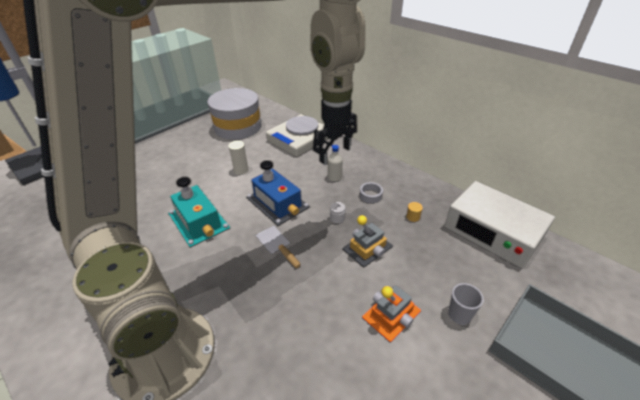

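Scene view: the blue pump is at (381,235) with its head at (395,213) and pin at (370,216). The turquoise decoy is at (450,205) with its head at (465,190). The brass/grey valve is at (276,207) with its ball at (282,172). The orange decoy is at (262,175) with its ball at (267,142). 
Side view: the blue pump's head is at (267,166) and pin at (282,188). The valve's ball is at (362,219). The decoys are at (197,212) and (391,310). 
I choose the blue pump and the brass valve, and will check them in one close crop.

Run:
```python
from h import *
a=grab('scene');b=grab('side')
def blob(d,f,c,r=14):
    im=d['image'].astype(int); m=f(im[...,0],im[...,1],im[...,2]); 
    k=np.zeros(m.shape,bool);k[c[1]-r:c[1]+r,c[0]-r:c[0]+r]=1; v,u=np.nonzero(m&k); return (u.mean(),v.mean()),len(u)
yel=lambda R,G,B:(R>150)&(G>130)&(B<90)
red=lambda R,G,B:(R>130)&(G<90)&(B<90)
blk=lambda R,G,B:(R<75)&(G<75)&(B<75)&(abs(R-B)<25)
for n,f,ca,cb in [('ball',yel,(282,172),(362,219)),('pin',red,(370,216),(282,188)),('head',blk,(395,212),(267,166))]:
    pa,na=blob(a,f,ca,10);pb,nb=blob(b,f,cb,10)
    print(n,pa,na,pb,nb,*tri(a,pa,b,pb))
    if n=='head': print(onz(a,*pa,.137),onz(b,*pb,.137))
# blue housing
A=cv2.resize(a['image'][150:270,240:440],None,fx=4,fy=4,interpolation=2)
B=cv2.resize(b['image'][150:270,240:440],None,fx=4,fy=4,interpolation=2)
cv2.imwrite('pics/c1.png',cv2.resize(np.vstack([A,B])[:,:,::-1],(500,600)))
```

```text
ball (np.float64(280.0980392156863), np.float64(173.9607843137255)) 51 (np.float64(361.7096774193548), np.float64(219.0)) 62 [ 0.52800275 -0.14023549  0.13326202] 0.0066408304511383605
pin (np.float64(369.5), np.float64(215.5)) 4 (np.float64(282.0), np.float64(187.84615384615384)) 13 [0.506118   0.15425119 0.08653022] 0.000631336050901915
 ** On entry to DLASCL parameter number  4 had an illegal value
 ** On entry to DLASCL parameter number  4 had an illegal value
 ** On entry to DLASCL parameter number  4 had an illegal value
 ** On entry to DLASCL parameter number  4 had an illegal value
 ** On entry to DLASCL parameter number  5 had an illegal value
 ** On entry to DLASCL parameter number  4 had an illegal value<stdin>:5: RuntimeWarning: Mean of empty slice.
  ret = ret.dtype.type(ret / rcount)
Traceback (most recent call last):
  File "h.py", line 15, in tri
    A=np.c_[r1,-r2]; s=np.linalg.lstsq(A,o2-o1,rcond=None)[0]
                       ~~~~~~~~~~~~~~~^^^^^^^^^^^^^^^^^^^^
numpy.linalg.LinAlgError: SVD did not converge in Linear Least Squares
```

Run:
```python
from h import *
a=grab('scene');b=grab('side')
def blob(d,f,c,r):
    im=d['image'].astype(int); m=f(im[...,0],im[...,1],im[...,2]); 
    k=np.zeros(m.shape,bool);k[c[1]-r:c[1]+r,c[0]-r:c[0]+r]=1
    n,l,s,ce=cv2.connectedComponentsWithStats((m&k).astype(np.uint8))
    if n<2: return (np.nan,)*2,0
    i=1+s[1:,4].argmax(); return tuple(ce[i]),s[i]
yel=lambda R,G,B:(R>150)&(G>130)&(B<90)
blk=lambda R,G,B:(R<110)&(G<110)&(B<110)&(abs(R-B)<25)
for n,f,ca,cb,r in [('ball',yel,(282,172),(362,219),7),('head',blk,(395,212),(267,166),9)]:
    pa,na=blob(a,f,ca,r);pb,nb=blob(b,f,cb,r)
    print(n,pa,na,pb,nb)
    z=.14 if n=='head' else .132
    print(onz(a,*pa,z),onz(b,*pb,z))
A=cv2.resize(a['image'][150:270,240:440],None,fx=2.5,fy=2.5,interpolation=2)
B=cv2.resize(b['image'][150:270,240:440],None,fx=2.5,fy=2.5,interpolation=2)
cv2.imwrite('pics/c1.png',np.vstack([A,B])[:,:,::-1])
```

```text
ball (np.float64(280.4), np.float64(173.94)) [275 171  11   8  50] (np.float64(361.73015873015873), np.float64(218.93650793650792)) [357 215  10   9  63]
[ 0.52762939 -0.14372884  0.132     ] [ 0.5270331  -0.13691855  0.132     ]
head (np.float64(394.6589147286822), np.float64(213.2015503875969)) [388 208  15  12 129] (np.float64(266.4379562043796), np.float64(166.43065693430657)) [260 160  13  15 137]
[0.52470636 0.23471564 0.14      ] [0.50243538 0.21370298 0.14      ]
```

View pics/c1.png

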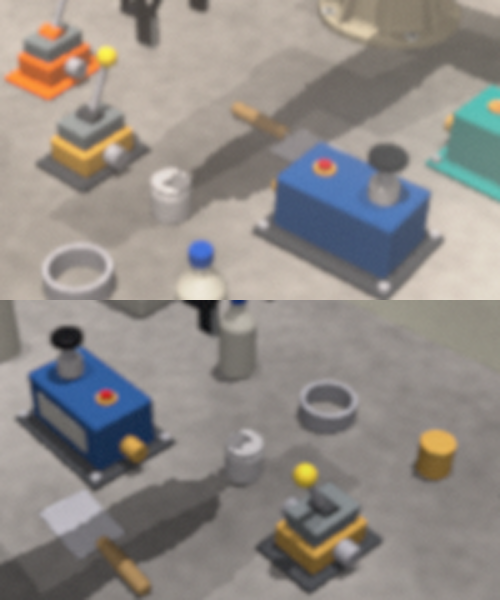

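The crop confirms the choice: a blue pump with black head and red pin, and a brass/grey valve with a yellow ball. The pin looks flush. Next I work out the pump axis and the valve centre.

Run:
```python
from h import *
a=grab('scene');b=grab('side')
print('head',*tri(a,(395.2,212.6),b,(266.8,164)),onz(a,395.2,212.6,.138),onz(b,266.8,164,.138))
print('valve foot',onz(a,277.6,212,.008),onz(b,367.8,247.4,.008))
for c in [(38,160),(150,150),(83,188)]: print('A',onz(a,240+c[0]/2.5,150+c[1]/2.5,.008))
for c in [(257,247),(382,240),(312,290)]: print('B',onz(b,240+c[0]/2.5,150+c[1]/2.5,.008))
# pump foot corners
for c in [(254,230),(383,298),(443,238)]: print('pA',onz(a,240+c[0]/2.5,150+c[1]/2.5,.008))
for c in [(17,117),(95,183),(174,140)]: print('pB',onz(b,240+c[0]/2.5,150+c[1]/2.5,.008))
w=grab('wrist'); print(np.array(w['pose']).round(3),w['mtx'])
```

```text
head [0.51573289 0.23094885 0.13415939] 0.0032099233488876496 [0.51897995 0.23374891 0.138     ] [0.51300323 0.22475746 0.138     ]
valve foot [ 0.55778828 -0.14012613  0.008     ] [ 0.55227443 -0.14829663  0.008     ]
A [ 0.60529558 -0.19174169  0.008     ]
A [ 0.50963644 -0.08781029  0.008     ]
A [ 0.61723235 -0.10885451  0.008     ]
B [ 0.50016337 -0.0994653   0.008     ]
B [ 0.60470543 -0.19742774  0.008     ]
B [ 0.49428881 -0.18315656  0.008     ]
pA [0.56716163 0.10317106 0.008     ]
pA [0.5837964  0.27385049 0.008     ]
pA [0.45879258 0.28834263 0.008     ]
pB [0.45587257 0.28021871 0.008     ]
pB [0.44381258 0.11245297 0.008     ]
pB [0.56418126 0.09599168 0.008     ]
[[ 1.     0.001 -0.001  0.574]
 [ 0.    -0.958 -0.288  0.074]
 [-0.001  0.288 -0.958  0.373]
 [ 0.     0.     0.     1.   ]] [[348.00611195   0.         315.64007298]
 [  0.         348.00611195 204.04794667]
 [  0.           0.           1.        ]]
```

>>> {"api": "step_arm", "payload": {
  "series": [
    [1,0.9,-0.24,0,0],
    [1,1.8,-0.48,0,0],
    [1,2.7,-0.72,0,0],
    [1,3.6,-0.96,0,0],
    [1,4.6,-1.18,0,0],
    [1,4.6,-1.18,0.5,0],
    [1,4.6,-1.18,1,0],
    [1,4.6,-1.18,1,0],
    [1,4.6,-1.18,1,0]
  ]
}}

```text
time: 1.35
tcp_pos: [0.5157, 0.2298, 0.1814]
tool_rot: [0.707, 0.707, -0.0, -0.0]
wrist_force: [0.0, -0.1, 0.2]
grip_width: 0.002
gripper_force: 0.0
```

Run:
```python
from h import *
w=grab('wrist','w1.png');print(proj(w,(.516,.230,.14)),proj(w,(.509,.155,.085))); print(robot.read_state())
```

```text
[318.51334831 235.05699203] [308.80391887 298.45600324]
{'time': 1.4, 'joint_pos': array([ 2.76673102e-01,  3.12081282e-01, -7.63359631e-02,  1.18136187e+00,
       -4.46585245e-05,  1.84797158e+00]), 'qvel': array([-0.00569254, -0.00984332,  0.01745577, -0.00259121,  0.00108802,
       -0.00024749]), 'joint_torque': array([ 3.27566033e-01, -4.62660921e+01,  2.82824832e+01,  3.39555019e-02,
        1.26770060e-02, -1.11166191e-04]), 'tcp_pos': array([0.5165671 , 0.22983099, 0.18232576]), 'tool_rot': array([7.07284214e-01, 7.06929120e-01, 4.33390783e-04, 2.67116676e-04]), 'wrist_force': array([0.04271044, 0.22825306, 0.39442562]), 'moment': array([-0.04534765, -0.05092324, -0.0385121 ]), 'gripper_force': 0.0, 'grip_width': -0.00020423868426189428}
```

View pics/w1.png

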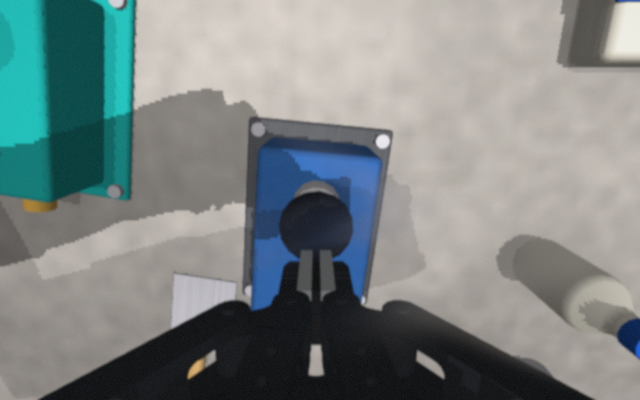

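The black head spans columns 280–352 and rows 190–262, so its centre is about (316,227) against a predicted (318,235). That is roughly 4 mm further in +y, well inside the flat top.

>>> {"api": "step_arm", "payload": {
  "series": [
    [1,0.07,-0.02,0.4,0],
    [1,0.07,-0.02,0.7,0],
    [1,0.07,-0.02,0.9,0],
    [1,0.07,-0.02,1.0,0],
    [1,0.07,-0.02,1.1,0],
    [1,0.07,-0.02,1.17,0],
    [1,0.07,-0.02,1.17,0],
    [1,0.07,-0.02,1.17,0]
  ]
}}

```text
time: 2.2
tcp_pos: [0.516, 0.2332, 0.1249]
tool_rot: [0.707, 0.707, 0.001, 0.001]
wrist_force: [-1.7, -1.1, 8.2]
grip_width: -0.002
gripper_force: 3.6
```

>>> {"api": "step_arm", "payload": {
  "series": [
    [1,0,0,0.06,0],
    [1,0,0,0.06,0],
    [1,0,0,-0.3,0],
    [1,0,0,-0.55,0],
    [1,0,0,-0.55,0],
    [1,0,0,-0.55,0],
    [1,0,0,-0.55,0],
    [1,0,0,-0.55,0]
  ]
}}

```text
time: 3.0
tcp_pos: [0.5145, 0.2333, 0.1494]
tool_rot: [0.707, 0.707, -0.001, -0.0]
wrist_force: [-0.4, 0.4, -0.6]
grip_width: 0.005
gripper_force: 0.0
```

>>> {"api": "step_arm", "payload": {
  "series": [
    [1,0,0,0.2,0],
    [1,0,0,0.4,0],
    [1,0,0,0.61,0],
    [1,0,0,0.61,0],
    [1,0,0,0.61,0]
  ]
}}

```text
time: 3.5
tcp_pos: [0.5158, 0.2338, 0.1229]
tool_rot: [0.707, 0.707, 0.002, 0.001]
wrist_force: [-6.7, -1.7, 24.3]
grip_width: 0.001
gripper_force: 12.0
```

>>> {"api": "step_arm", "payload": {
  "series": [
    [1,0,0,-0.3,0],
    [1,0,0,-0.61,0],
    [1,0,0,-0.61,0],
    [1,0,0,-0.61,0],
    [1,0,0,-0.61,0],
    [1,0,0,-0.61,0]
  ]
}}

```text
time: 4.1
tcp_pos: [0.5143, 0.2333, 0.149]
tool_rot: [0.707, 0.707, -0.001, -0.0]
wrist_force: [-0.7, 0.1, -1.1]
grip_width: -0.002
gripper_force: 0.0
```

```bash
cat > pin.py <<'E'
import sys
from h import *
out=[]
for n in ('scene','side'):
    d=grab(n); u,v=proj(d,(.508,.155,.105)).astype(int)
    c=d['image'][v-25:v+25,u-30:u+30]; out.append(cv2.resize(c,None,fx=6,fy=6,interpolation=2))
    im=d['image'].astype(int);m=(im[...,0]>130)&(im[...,1]<90)&(im[...,2]<90)
    m[:v-25]=0;m[v+25:]=0;m[:,:u-30]=0;m[:,u+30:]=0
    vv,uu=np.nonzero(m); print(n,len(vv),vv.min() if len(vv) else None,vv.max() if len(vv) else None,'expected tops at 0/10/20/30/40',[proj(d,(.508,.155,.084+.01*k)).round(1).tolist() for k in range(5)],'mean u',uu.mean() if len(uu) else 0)
cv2.imwrite('pics/'+sys.argv[1],np.hstack(out)[:,:,::-1])
E
python3 pin.py p1.png
```

```text
scene 34 208 216 expected tops at 0/10/20/30/40 [[369.2, 216.7], [369.5, 213.8], [369.7, 210.9], [370.0, 208.0], [370.2, 205.1]] mean u 369.5882352941176
side 13 180 190 expected tops at 0/10/20/30/40 [[282.3, 188.1], [282.0, 185.5], [281.7, 183.0], [281.5, 180.4], [281.2, 177.8]] mean u 281.61538461538464
```

View pics/p1.png

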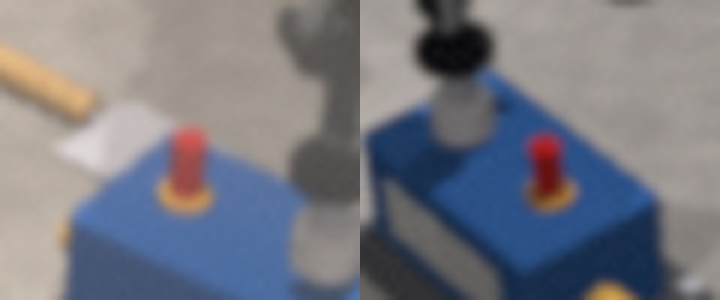

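The pin is red only, about 20–25 mm out with no green (tops at about scene row 209 and side row 182). It needs two more strokes; any extra does no harm.

>>> {"api": "step_arm", "payload": {
  "series": [
    [1,0,0,0.3,0],
    [1,0,0,0.61,0],
    [1,0,0,0.61,0],
    [1,0,0,0.61,0],
    [1,0,0,0.2,0],
    [1,0,0,0,0],
    [1,0,0,0,0],
    [1,0,0,0,0],
    [1,0,0,0,0],
    [1,0,0,0,0]
  ]
}}

```text
time: 5.2
tcp_pos: [0.5145, 0.2333, 0.1492]
tool_rot: [0.707, 0.707, -0.001, -0.0]
wrist_force: [-0.1, -0.4, 0.0]
grip_width: 0.002
gripper_force: 0.0
```

>>> {"api": "step_arm", "payload": {
  "series": [
    [1,0,0,0.3,0],
    [1,0,0,0.61,0],
    [1,0,0,0.61,0],
    [1,0,0,0.61,0],
    [1,0,0,0.2,0],
    [1,0,0,0,0],
    [1,0,0,0,0],
    [1,0,0,0,0],
    [1,0,0,0,0],
    [1,0,0,0,0]
  ]
}}

```text
time: 6.2
tcp_pos: [0.5144, 0.2333, 0.1492]
tool_rot: [0.707, 0.707, -0.001, -0.0]
wrist_force: [0.2, 0.3, -1.1]
grip_width: 0.0
gripper_force: 0.0
```

```bash
python3 pin.py p2.png
```

```text
scene 37 205 215 expected tops at 0/10/20/30/40 [[369.2, 216.7], [369.5, 213.8], [369.7, 210.9], [370.0, 208.0], [370.2, 205.1]] mean u 369.86486486486484
side 9 177 179 expected tops at 0/10/20/30/40 [[282.3, 188.1], [282.0, 185.5], [281.7, 183.0], [281.5, 180.4], [281.2, 177.8]] mean u 281.3333333333333
```

View pics/p2.png

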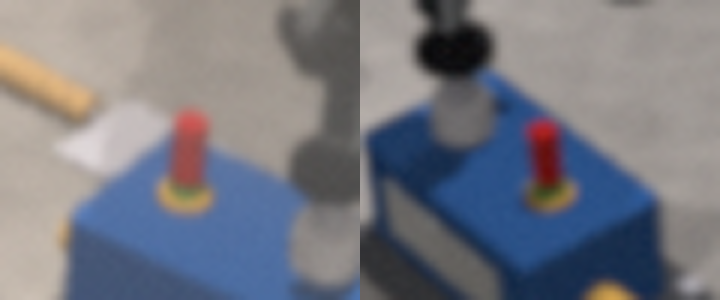

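The pin is fully out: the green band shows above the collar, and the tops are at scene row 205 and side row 177, matching 40 mm. Now the valve. First I locate the orange decoy's ball so I can keep clear of it.

>>> {"api": "step_arm", "payload": {
  "series": [
    [1,0,0,-0.8,0],
    [1,0,0,-1.6,0],
    [1,-0.9,-0.1,-1.6,0],
    [1,-1.8,-0.25,-1.6,0],
    [1,-2.7,-0.4,-1.6,0],
    [1,-3.6,-0.5,-1.6,0],
    [1,-4.5,-0.6,-1.6,0],
    [1,-5.4,-0.7,-1.6,0],
    [1,-6.3,-0.8,-1.6,0],
    [1,-6.3,-0.8,-1.6,0]
  ]
}}

```text
time: 7.3
tcp_pos: [0.4747, -0.0862, 0.2301]
tool_rot: [0.71, 0.705, -0.001, 0.001]
wrist_force: [0.3, 0.4, -0.1]
grip_width: 0.002
gripper_force: 0.0
```

Run:
```python
from h import *
b=grab('side');a=grab('scene')
print(onz(a,267,142,.132),onz(b,388,293,.132))
w=grab('wrist','w2.png');print(proj(w,(.5275,-.14,.132)),proj(w,(.5555,-.145,.075)))
```

```text
[ 0.38732212 -0.31599324  0.132     ] [ 0.38805815 -0.31956371  0.132     ]
[386.29586235 277.47155526] [404.26166   252.2228723]
```

View pics/w2.png

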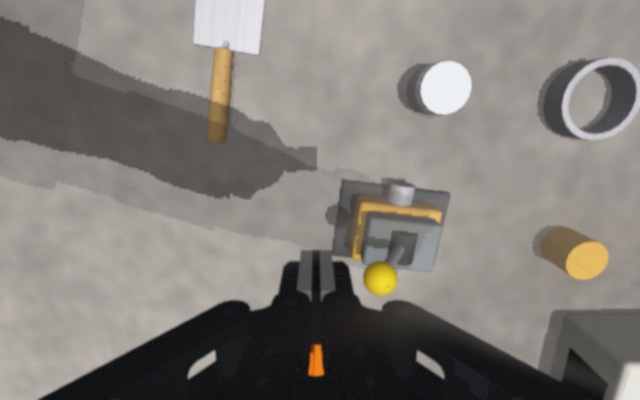

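The yellow ball is at (381,279), within about 3 mm of the prediction. The valve's x axis points right and slightly down, about −8°. The orange decoy is far off at (0.388, −0.318). I go down behind the ball.

>>> {"api": "step_arm", "payload": {
  "series": [
    [1,-0.6,-0.1,0,0],
    [1,-1.04,-0.14,0,0],
    [1,-1.04,-0.14,0.8,0],
    [1,-1.04,-0.14,1.5,0],
    [1,-1.04,-0.14,2.2,0],
    [1,-1.04,-0.14,2.2,0],
    [1,-1.04,-0.14,2.2,0]
  ]
}}

```text
time: 8.15
tcp_pos: [0.468, -0.1321, 0.1205]
tool_rot: [0.706, 0.708, -0.0, -0.001]
wrist_force: [-0.4, -0.4, 0.2]
grip_width: 0.004
gripper_force: 0.0
```

>>> {"api": "step_arm", "payload": {
  "series": [
    [1,-0.1,0.25,0,0],
    [1,-0.13,0.45,0,0],
    [1,-0.16,0.65,0,0],
    [1,-0.19,0.85,0,0],
    [1,-0.22,1.05,0,0],
    [1,-0.25,1.25,0,0],
    [1,-0.28,1.45,0,0],
    [1,-0.31,1.65,0,0],
    [1,-0.33,1.8,0,0],
    [1,-0.33,1.8,0,0]
  ]
}}

```text
time: 9.15
tcp_pos: [0.5592, -0.1503, 0.12]
tool_rot: [0.707, 0.707, 0.0, 0.0]
wrist_force: [0.2, -0.5, 0.3]
grip_width: -0.001
gripper_force: 0.0
```

>>> {"api": "step_arm", "payload": {
  "series": [
    [1,-0.01,0.1,0,0],
    [1,-0.02,0.2,0,0],
    [1,-0.02,0.2,0,0],
    [1,-0.02,0.2,0,0]
  ]
}}

```text
time: 9.55
tcp_pos: [0.5683, -0.1511, 0.1205]
tool_rot: [0.707, 0.707, 0.0, 0.0]
wrist_force: [0.1, 0.2, 0.1]
grip_width: 0.001
gripper_force: 0.0
```

Run:
```python
from h import *
b=grab('side');a=grab('scene')
o=[]
for d in (a,b):
    u,v=proj(d,(.56,-.145,.1)).astype(int); o.append(cv2.resize(d['image'][v-40:v+40,u-40:u+40],None,fx=5,fy=5,interpolation=2))
cv2.imwrite('pics/v1.png',np.hstack(o)[:,:,::-1])
for d in (a,b): print(proj(d,(.56,-.145,.1)),proj(d,(.593,-.150,.132)))
```

```text
[273.97606217 187.47214516] [264.72289547 182.93362293]
[371.01548992 222.51529526] [380.94502644 208.5391853 ]
```

View pics/v1.png

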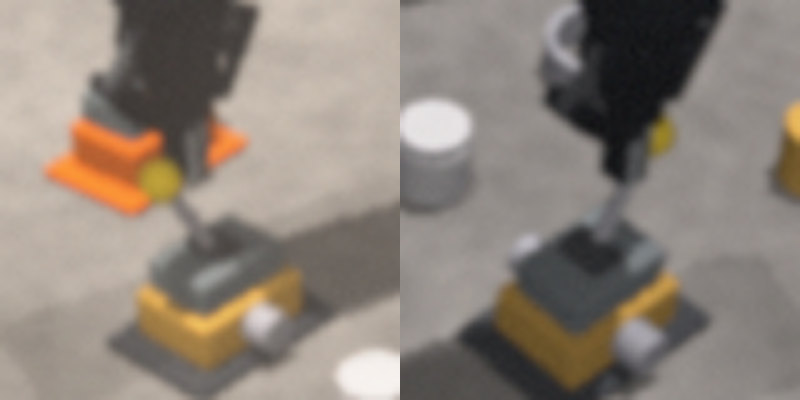

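In the scene view the ball is now at (265,183), matching the expected end position (264.7,182.9). I push gently until the stop is felt.

>>> {"api": "step_arm", "payload": {
  "series": [
    [1,0,0.08,0,0],
    [1,-0.01,0.14,0,0],
    [1,-0.01,0.14,0,0]
  ]
}}

```text
time: 9.95
tcp_pos: [0.5696, -0.1509, 0.1202]
tool_rot: [0.707, 0.707, -0.004, -0.004]
wrist_force: [-16.5, 0.2, 10.2]
grip_width: -0.001
gripper_force: 8.4
```

The stop is felt at 16 N. I back off and lift clear.

>>> {"api": "step_arm", "payload": {
  "series": [
    [1,0,-0.3,0,0],
    [1,0,-1,0,0],
    [1,0,-1.8,0,0],
    [1,0,-2,-0.8,0],
    [1,0,-2,-1.6,0],
    [1,0,-2,-2.4,0],
    [1,0,-2,-2.4,0],
    [1,0,-2,-2.4,0],
    [1,0,-2,-2.4,0]
  ]
}}

```text
time: 10.85
tcp_pos: [0.4746, -0.1513, 0.2394]
tool_rot: [0.707, 0.707, -0.0, -0.001]
wrist_force: [-0.9, 0.6, 0.3]
grip_width: -0.003
gripper_force: 0.0
```

```bash
python3 - <<'E'
from h import *
p=[]
for n,c in (('scene',(265,183)),('side',(380,208))):
    d=grab(n);im=d['image'].astype(int);m=(im[...,0]>130)&(im[...,1]>110)&(im[...,2]<90)
    k=np.zeros(m.shape,bool);k[c[1]-9:c[1]+9,c[0]-9:c[0]+9]=1;v,u=np.nonzero(m&k);p+=[d,(u.mean(),v.mean())];print(p[-1],len(u))
print(tri(*p)); s=robot.read_state();print(s['time'],s['wrist_force'],s['tcp_pos'])
E
python3 pin.py p3.png
```

```text
(np.float64(261.81617647058823), np.float64(181.36764705882354)) 136
(np.float64(380.9655172413793), np.float64(208.4655172413793)) 58
(array([ 0.59327298, -0.15484847,  0.13548417]), np.float64(0.00865416118096278))
10.95 [0.2078374  0.24289274 0.50634134] [ 0.47432765 -0.15108555  0.23884717]
scene 29 206 215 expected tops at 0/10/20/30/40 [[369.2, 216.7], [369.5, 213.8], [369.7, 210.9], [370.0, 208.0], [370.2, 205.1]] mean u 369.8965517241379
side 10 178 180 expected tops at 0/10/20/30/40 [[282.3, 188.1], [282.0, 185.5], [281.7, 183.0], [281.5, 180.4], [281.2, 177.8]] mean u 281.2
```

The ball is at x = 0.593, fully over, and the pin is still out.

```bash
python3 -c "
from bench import robot; print(robot.close_job())"
```

```text
the job is handed in; nothing more can be done
None
```

I handed the job in at about 11 s: four strokes brought the pin fully out with its green band showing, then I pushed the valve lever over to its stop and left the arm clear; the hand-in returned no verdict.

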